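# Refit the brush cover of a bench deburring machine

### The job

Lift the brush cover off the timber block and put it back on the sloping front of the bench deburring machine, its steel tongue going straight into the slot of the interlock switch. The switch may be clamped anywhere along its slotted bracket, so feel for the slot and do not force the tongue. Then press until the switch is fully made and the cover lies flush on the slope, let go, and leave the lugs and the spanner where they lie.

Things in the scene. Friction and masses are not known exactly. Their poses are not given: they have to be found in the camera images.
- cover_grip (a point): Centre of the black bow handle's bar on the loose cover (0.5 to 0.8 kg). Axes: x across the bar towards the tongue, y along the bar, z out of the cover's upper side. The bar is 110 mm long (y), 16 mm thick (x), 18 mm high (z), on a foot at each end, 24 mm clear above the plate. This point is 37 mm above the plate's underside, 15 mm from the plate's centre towards the tongue.
- tongue_tip (a point): Middle of the lower end of the steel tongue (same axes as cover_grip; 57 mm from it in +x and 61 mm in -z). The tongue is a bent flat strip beyond the +x edge of the cover: 4 mm thick in x, 18 mm wide in y, reaching 24 mm below the plate's underside.
- cover: The cover's painted steel plate, 110 (x) x 150 (y) x 4 mm; origin at the centre of its underside, axes as for cover_grip. When refitted its axes match those of face, its underside lies on the face, and its centre is at x = 0 (+-1.5 mm) there and at y = the switch's offset.
- block: Fixed timber block 96 x 130 x 45 mm on which the cover lies level at first, the tongue hanging free past its edge. Origin: centre of its underside, on the bench.
- machine: The fixed bench deburring machine as a whole; origin on the bench straight below face, x away from its operator. Base 300 mm wide, x -120 (infeed plate) to 150 mm, then a motor to x 320 mm, 150 mm high. Its highest parts, the upper end of the sloping face and the switch, are 200 mm above the bench.
- face: Sloping front of the fixed machine, tilted 30 degrees, facing up and towards the robot. Origin: on its surface amid the brush opening (70 x 100 mm). x runs up the slope, y level, z out of the face. It spans x -75 to 56 mm, y +-150 mm. A ledge 6 mm high stands at x -57 to -62 mm, a control pod with buttons, up to 32 mm high, at y 106 to 142 mm.
- slot_mid (a point): Point level with the face, 72 mm up the slope from face (same axes): mid-range of the fixed tongue switch. The slot's centre lies up to 11 mm to either side of it along y (not measured: feel or look). Slot 7 (x) x 21 mm (y), with 2 mm lead-ins on its long sides, mouth level with the face, in a flat steel head 30 x 54 mm; flanges 4 mm lower reach 47 mm to each side.
- switch_cam (a joint): Cam inside the switch, 12 mm below the slot's mouth, pushed in by the tongue: 0 untouched, 0.012 m when the cover is flush (stop at 0.014). It moves against 6 N of dry friction, more than the cover's weight gives, and stays where it is pushed.
- lug_a_mid (a point): Middle of a loose dark steel lug lying on the bench, 81 x 68 x 16 mm, one end round with a hole. Leave alone.
- lug_b_mid (a point): Middle of a second lug like it. Leave alone.
- spanner_mid (a point): Middle of a steel spanner, 180 mm long, 8 mm high, lying on the bench. Leave alone.
Not all that is in view belongs to the job. Of the things that look like the block, the largest one is meant.

How it is judged:
On the way:
1. the cover is lifted clear of the timber block (distance of cover_grip from where it was at the start of the episode above 0.04 m and contact force between cover and block below 0.05 N), for 0.2 s.
At the end, for the whole second after the job is handed in: The tongue is in the switch slot with the cam pushed in more than 10 mm; the cover lies flush on the sloping face (underside within 2.5 mm of it, tilted less than 2 degrees to it, in place within 6 mm along the slope) and is at rest; lugs and spanner are within 20 mm of where they lay (value of joint switch_cam above 0.01 m and z of cover in the frame of face between -0.0025 and 0.0025 m and x of cover in the frame of face between -0.006 and 0.006 m and angle between the z axis of cover and the z axis of face, either way round below 0.035 rad and linear speed of cover below 0.01 m/s and distance of each of lug_a_mid, lug_b_mid, spanner_mid from where it was at the start of the episode below 0.02 m); the robot touches nothing.
It fails at once if the tongue is forced: the cover presses on the switch with more than 60 N (contact force between cover and switch above 60 N).
It fails at once if a lug or the spanner is pushed away by more than 20 mm (distance of any of lug_a_mid, lug_b_mid, spanner_mid from where it was at the start of the episode above 0.02 m).
It also fails if it takes over 70 s, if anything falls off the work surface, if the arm or the gripper's body presses on something with over 40 N, if the wrist force passes 120 N, or if a joint passes its speed limit or range.

### The arm

A 7-joint arm with a two-finger parallel gripper is mounted at the origin on the work surface. World frame = base frame: x ahead of the robot, y to its left, z up, the work surface at z = 0. Lengths are in m, angles in rad, forces in N, time in s.
With the tool pointing down it reaches from about 0.425 to 0.95 m from the base axis. Payload 16.7 kg.
Tool frame: the origin (TCP) lies between the finger pads; the fingertips stand 22 mm ahead of it and the grasp point (between the pads) lies 3 mm ahead of it; z points along the fingers, y is the direction in which the jaws open and shut (so a half turn about z gives the same grasp; the last joint's range is limited). The gripper opens to 94 mm and grips with 3 to 60 N. Pads are 16 mm wide; open, the fingers measure 119 mm over their backs; the gripper's body (75 mm by 177 mm) begins 78 mm behind the grasp point.
Start: joints at [-1.29, 0.426, 0.074, 1.606, -0.034, 1.111, -0.067], TCP at [0.282, 0.613, 0.227] pointing down, gripper open.
Joint ranges: [-2.85, 2.85], [-0.5, 2.14], [-1.23, 1.37], [0.21, 2.46], [-1.02, 4.16], [0.16, 2.05], [-2.73, 2.73]. Speed limits (rad/s): [1.89, 1.89, 2.39, 2.39, 3.01, 3.01, 3.01].

### API

Orientations are given as a rotation vector (axis times angle).
In Python, from bench import * gives the robot as it stands. The module is installed in compiled form; this text tells all that it offers.
- The arm moves only by the tool apply_moves, never from a script. Its argument "motion" is a list that holds one entry, the list of rows, each a list of 7 numbers: the finger opening in cm, from 0 to 9.4, then the shift along the tool's x, y, z in cm, then the turn, a rotation vector about the tool's x, y, z in rad. In form: [[[jaw, dx, dy, dz, wx, wy, wz], ...]]. A call has 1 to 10 rows; each row shifts and turns the pose as measured when the row begins, along the tool's axes as they then stand; what a row does not reach is not made up. A row lasts 1/10 s, in which the tool goes at most 50 mm and 8.59 degrees, less where a joint would pass 70% of its speed; a pose out of reach is approached as far as the arm can. A call with a gripper value outside its range is refused whole. The fingers move at their own pace and stop on an object; "grip_force" is the grip in N (left out, the last holds). Time passes only in rows, so rows that do not move let the fingers close. It gives the time, the measured TCP pose, the force and the opening at its end, in the units of the state.
- sense(): the state, without advancing time (a new reading comes with each control period).
- read_camera(name): name is "scene" or "top" or "wrist"; returns (picture, depth): 420x560x3 uint8, blue, green, red; 420x560 float32, m along the optical axis (not along the pixel's ray), 0 where there is no reading.
- get_calibration(name): a dict with "intrinsics" (3x3 intrinsics, pixels), "cam_to_world" (4x4, takes a point from camera to world coordinates). Camera axes: x right, y up, looking along -z (the intrinsics and any distortion apply to the point x, -y, -z); pixel columns grow to the right and rows downward; lengths in m; the calibration is good to about 2 mm. A picture is of the moment at which its call begins: read the wrist's pose just before it. get_calibration takes no time and is no camera call; for the wrist camera it gives the pose at the moment of the call.
- sign_off(): hands the job in, once; it reports no verdict.
The state is a dict: "t": time; "joint_positions": joint angles; "qd": joint speeds; "joint_torque": joint torques, N m; "eef_pos": TCP position; "orientation": TCP orientation; "wrist_force": force on the tool from outside, world axes, zero at the start; "torque": the same for the moment, N m; "width": finger opening in m.
Only numpy, scipy, OpenCV 4.12 (cv2) and the standard library are available. Lean on these libraries where they do the work, as an engineer would, in place of code of your own. Each camera call takes 0.05 s, during which the arm holds its last target. There are 200 camera calls.

## Working session

There is one attempt and no reset: what is moved stays moved. The work goes in short steps, Python scripts to look and compute and a tool call to move; the robot and the scene stay as the last step left them, time stands still between calls to the robot, and variables do not carry over. Pictures are saved under pics/ and viewed, about 8 in all and at most 12, crops included, and the job is handed in when it is done.

Besides the shell and the picture viewer there is one more tool, called after ">>>" by a JSON object that holds its "name" and its "arguments", one argument or row to a line. apply_moves: Moves the arm, as the interface text tells. Its arguments: {"type":"object","properties":{"motion":{"type":"array","items":{"type":"array","items":{"type":"array","items":{"type":"number"}}}},"grip_force":{"type":"number"}},"required":["motion"]}

```bash
mkdir -p pics; cat > h.py <<'E'
from bench import *
import numpy as np, cv2
from scipy.spatial.transform import Rotation as R
def cloud(name):
    c=get_calibration(name); p,d=read_camera(name)
    K=np.array(c["intrinsics"]);T=np.array(c["cam_to_world"])
    v,u=np.mgrid[0:420,0:560]
    x=(u-K[0,2])/K[0,0]*d; y=(v-K[1,2])/K[1,1]*d
    P=np.stack([x,-y,-d],-1)@T[:3,:3].T+T[:3,3]
    P[d==0]=np.nan
    return p,d,P,c
E
python3 - <<'E'
from h import *
s=sense();print({k:np.round(v,3) for k,v in s.items()})
for n in("top","scene"):
    p,d,P,c=cloud(n); cv2.imwrite(f"pics/{n}0.png",p); np.save(n+"0.npy",P); print(n,{k:np.round(v,3).tolist() for k,v in c.items()},(d>0).mean(), np.nanmin(P.reshape(-1,3),0),np.nanmax(P.reshape(-1,3),0))
E
```

```text
{'t': np.float64(0.0), 'joint_positions': array([-1.289,  0.427,  0.074,  1.607, -0.034,  1.111, -0.067]), 'qd': array([-0.   , -0.   ,  0.001,  0.001, -0.001,  0.001,  0.001]), 'joint_torque': array([-0.0000e+00, -9.3583e+01,  3.6660e+00, -4.5421e+01, -4.9000e-02,
        2.0000e-02,  0.0000e+00]), 'eef_pos': array([0.282, 0.613, 0.227]), 'orientation': array([-6.710e-01, -3.069e+00,  2.000e-03]), 'wrist_force': array([0.262, 1.107, 0.767]), 'torque': array([0.003, 0.002, 0.014]), 'width': np.float64(0.094)}
top {'intrinsics': [[465.565, 0.0, 279.012], [0.0, 465.565, 201.165], [0.0, 0.0, 1.0]], 'cam_to_world': [[0.007, 0.993, -0.119, 0.437], [-1.0, 0.007, 0.002, -0.063], [0.003, 0.119, 0.993, 1.279], [0.0, 0.0, 0.0, 1.0]]} 0.9958503401360544 [-0.22797418 -1.36410767 -0.77391176] [1.63434919 1.2309868  0.25398101]
scene {'intrinsics': [[518.048, 0.0, 280.244], [0.0, 518.048, 210.614], [0.0, 0.0, 1.0]], 'cam_to_world': [[0.531, -0.56, 0.636, 1.433], [0.847, 0.34, -0.408, -0.62], [0.012, 0.755, 0.655, 1.039], [0.0, 0.0, 0.0, 1.0]]} 0.9921045918367347 [-2.04231533 -0.94596432 -0.77319785] [1.1984421  2.01199035 0.53707195]
```

View pics/top0.png

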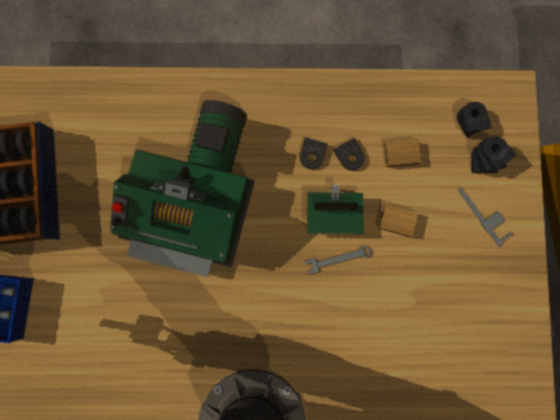

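View pics/scene0.png

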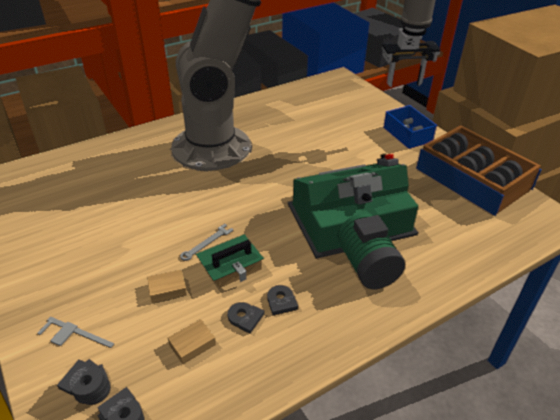

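The top view shows the cover at about (335,213) with its tongue towards the top at (336,190). The machine's brush is at (175,214), the switch at (180,190), the lugs at (313,153) and (349,155), and the spanner at (338,258). The scene view agrees with this.

```bash
python3 - <<'E'
from h import *
p=cv2.imread("pics/top0.png");P=np.load("top0.npy");hsv=cv2.cvtColor(p,cv2.COLOR_BGR2HSV)
X,Y,Z=P[...,0],P[...,1],P[...,2]
r=np.s_[175:245,295:372]
g=(hsv[...,0]>50)&(hsv[...,0]<95)&(hsv[...,1]>80)
m=np.zeros(g.shape,bool);m[r]=True
zz=Z[m&g];print("cover plate z",np.nanmedian(zz),np.nanstd(zz),"bench",np.nanmedian(Z[275:300,300:360]))
# cover plate points incl. handle region: hull of green with z 0.03..0.07
c=m&g&(Z>.03)&(Z<.075)
c=cv2.morphologyEx(c.astype(np.uint8),cv2.MORPH_OPEN,np.ones((3,3)))>0
q=P[c][:,:2].astype(np.float32);print("plate rect",cv2.minAreaRect(q))
h=m&(Z>.068)&(Z<.12)&(hsv[...,2]<60);q=P[h][:,:2].astype(np.float32);print("bar",h.sum(),np.median(Z[h]),cv2.minAreaRect(q))
rr=m&(~g)&(hsv[...,1]<70)&(hsv[...,2]>90)&(Z>.03);print("tongue",rr.sum(),np.nanmedian(P[rr],0) if rr.any() else 0)
# face plane
f=np.zeros(g.shape,bool);f[170:262,110:250]=True
f&=g&(Z>.05)&(Z<.25)
Q=P[f];best=None;rng=np.random.default_rng(0)
for i in range(500):
    a=Q[rng.choice(len(Q),3)];n=np.cross(a[1]-a[0],a[2]-a[0]);n/=np.linalg.norm(n)+1e-9
    n*=np.sign(n[2]+1e-12)
    if not .8<n[2]<.93: continue
    k=abs((Q-a[0])@n)<.003
    if best is None or k.sum()>best.sum(): best=k
I=Q[best];c0=I.mean(0);n=np.linalg.svd(I-c0,full_matrices=False)[2][2];n*=np.sign(n[2])
print("face",len(Q),len(I),c0,n,"tilt",np.degrees(np.arccos(n[2])),"res",np.std((I-c0)@n))
ey=np.cross([0,0,1],-n*[1,1,0]);ey/=np.linalg.norm(ey);ex=np.cross(ey,n);print("ex",ex,"ey",ey,"yaw",np.degrees(np.arctan2(ex[1],ex[0])))
d=(P-c0)@n; F=np.stack([(P-c0)@ex,(P-c0)@ey,d],-1)
on=np.zeros(g.shape,bool);on[150:275,100:260]=True
gi=on&g&(abs(d)<.004);a=F[gi];print("face ext x",np.percentile(a[:,0],[.5,99.5]),"y",np.percentile(a[:,1],[.5,99.5]))
np.savez("face0.npz",c0=c0,n=n,ex=ex,ey=ey)
# rectified view of face from top image
cal=get_calibration("top");K=np.array(cal["intrinsics"]);T=np.array(cal["cam_to_world"])
u,v=np.meshgrid(np.arange(-.17,.17,.0005),np.arange(.12,-.1,-.0005))
W=c0+u[...,None]*(-ey)+v[...,None]*ex
C=(W-T[:3,3])@T[:3,:3]
mx=K[0,0]*C[...,0]/-C[...,2]+K[0,2];my=K[1,1]*-C[...,1]/-C[...,2]+K[1,2]
im=cv2.remap(p,mx.astype(np.float32),my.astype(np.float32),cv2.INTER_CUBIC)
cv2.imwrite("pics/rect.png",im);print(im.shape)
E
```

```text
cover plate z 0.048713041283100056 0.0033228117919570665 bench -0.00015437602477619272
plate rect ((0.5554990172386169, -0.21531903743743896), (0.10500824451446533, 0.14497171342372894), 0.1378021240234375)
bar 283 0.09044201694223752 ((0.5684202313423157, -0.21560955047607422), (0.015095256268978119, 0.10862087458372116), 0.3264046609401703)
tongue 45 [ 0.61808629 -0.21492626  0.05166536]
face 6982 3658 [0.51624853 0.18036079 0.14451004] [-0.49216448  0.12256371  0.86183076] tilt 30.477233454485756 res 0.001465657634144589
ex [ 0.83628918 -0.20826108  0.50719595] ey [ 0.24164963  0.97036357 -0.        ] yaw -13.983923128298764
face ext x [-0.07429059  0.0675222 ] y [-0.1314539   0.15962925]
(440, 680, 3)
```

View pics/rect.png

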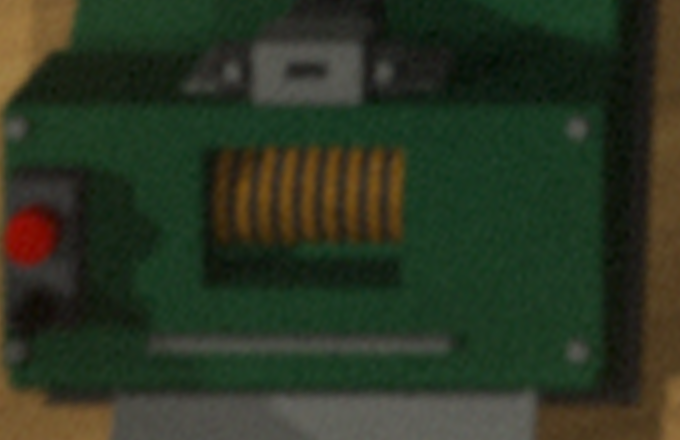

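The rectified face view shows the slot at about (306,70), so face y = +17 mm and x = +85 mm from the fit centroid. The opening spans cols 205–403 and rows 148–287, which puts its centre at y = +18, x = +11. The sizes match those given. The slot is therefore 1–2 mm to −y of the mid position. Next I'll raise the arm and look with the wrist camera on the way.

```bash
cat >> h.py <<'E'
def plan(pos,Rt,n,s=None):
    s=s or sense();p=np.array(s["eef_pos"]);R0=R.from_rotvec(s["orientation"])
    rel=R0.inv()*Rt;w=rel.as_rotvec()/n;D=R0.inv().apply(np.array(pos)-p)
    M=sum(R.from_rotvec(k*w).as_matrix() for k in range(n))
    d=np.linalg.solve(M,D)*100
    print("total cm",np.round(D*100,2),"deg",np.round(np.degrees(rel.as_rotvec()),1),"| row",np.round(d,3),np.round(w,4),"x",n)
def tool(zdir,ydir):
    z=np.array(zdir)/np.linalg.norm(zdir);y=np.array(ydir)-np.dot(ydir,z)*z;y/=np.linalg.norm(y)
    return R.from_matrix(np.stack([np.cross(y,z),y,z],1))
E
python3 - <<'E'
from h import *
print(get_calibration("wrist"))
plan([.282,.613,.40],tool([0,0,-1],[.417,.909,0]),4)
s=dict(sense());s["eef_pos"]=[.282,.613,.40];s["orientation"]=tool([0,0,-1],[.417,.909,0]).as_rotvec()
plan([.45,.22,.42],tool([0,0,-1],[1,-.25,0]),12,s)
E
```

```text
{'intrinsics': array([[358.01496441,   0.        , 278.67380917],
       [  0.        , 358.01496441, 212.26984194],
       [  0.        ,   0.        ,   1.        ]]), 'cam_to_world': array([[ 4.18449483e-01, -8.81836523e-01, -2.17403718e-01,
         2.18885264e-01],
       [ 9.08239625e-01,  4.06046781e-01,  1.01127618e-01,
         6.42513697e-01],
       [-9.01947344e-04, -2.39771471e-01,  9.70828939e-01,
         3.84057245e-01],
       [ 0.00000000e+00,  0.00000000e+00,  0.00000000e+00,
         1.00000000e+00]])}
total cm [-3.000e-02 -1.000e-02 -1.731e+01] deg [-0.1  0.  -0. ] | row [-0.006  0.    -4.329] [-0.0003  0.     -0.0002] x 4
total cm [-31.66 -28.72  -2.  ] deg [ 0.   0.  79.4] | row [-3.841 -0.392 -0.167] [0.     0.     0.1155] x 12
```

>>> {"name": "apply_moves", "arguments": {
  "motion": [
    [[9.4,0,0,-4.5,0,0,0],[9.4,0,0,-4.5,0,0,0],[9.4,0,0,-4.5,0,0,0],[9.4,0,0,-4,0,0,0]]
  ]
}}

```text
t: 0.5
eef_pos: [0.2806, 0.6106, 0.3992]
orientation: [-0.671, -3.067, 0.025]
wrist_force: [0.4, -0.6, 0.3]
width: 0.0939
```

>>> {"name": "apply_moves", "arguments": {
  "motion": [
    [[9.4,-3.8,-0.4,-0.1,0,0,0.115],[9.4,-3.8,-0.4,-0.1,0,0,0.115],[9.4,-3.8,-0.4,-0.1,0,0,0.115],[9.4,-3.8,-0.4,-0.1,0,0,0.115],[9.4,-3.8,-0.4,-0.1,0,0,0.115],[9.4,-3.8,-0.4,-0.1,0,0,0.115],[9.4,-3.8,-0.4,-0.1,0,0,0.115],[9.4,-3.8,-0.4,-0.1,0,0,0.115],[9.4,-3.8,-0.4,-0.1,0,0,0.115],[9.4,-3.8,-0.4,-0.1,0,0,0.115]]
  ]
}}

```text
t: 1.5
eef_pos: [0.4586, 0.2887, 0.4136]
orientation: [2.27, 2.167, -0.021]
wrist_force: [-1.0, -0.0, 0.7]
width: 0.0939
```

```bash
python3 - <<'E'
from h import *
print(sense()["joint_positions"].round(3))
plan([.47,.13,.42],tool([0,0,-1],[1,-.25,0]),6)
E
```

```text
[-1.053  0.091  0.406  1.651 -0.031  1.42  -0.689]
total cm [-15.81   1.87  -0.47] deg [-0.3  0.7 11.4] | row [-2.604  0.53  -0.091] [-0.0009  0.0021  0.0331] x 6
```

>>> {"name": "apply_moves", "arguments": {
  "motion": [
    [[9.4,-2.6,0.5,-0.1,0,0,0.033],[9.4,-2.6,0.5,-0.1,0,0,0.033],[9.4,-2.6,0.5,-0.1,0,0,0.033],[9.4,-2.6,0.5,-0.1,0,0,0.033],[9.4,-2.6,0.5,-0.1,0,0,0.033],[9.4,-2.6,0.5,-0.1,0,0,0.033],[9.4,0,0,0,0,0,0],[9.4,0,0,0,0,0,0]]
  ]
}}

```text
t: 2.3
eef_pos: [0.4684, 0.114, 0.4225]
orientation: [2.488, 1.911, -0.018]
wrist_force: [-0.6, 0.6, -0.2]
width: 0.0942
```

```bash
python3 - <<'E'
from h import *
print(sense()["joint_positions"].round(3),sense()["eef_pos"])
c=get_calibration("wrist")
p,d,P,_=cloud("wrist"); np.save("w1.npy",P); cv2.imwrite("pics/w1.png",p)
f=np.load("face0.npz");c0,n,ex,ey=[f[k] for k in("c0","n","ex","ey")]
g=cv2.cvtColor(p,cv2.COLOR_BGR2HSV);g=(g[...,0]>50)&(g[...,0]<95)&(g[...,1]>80)
D=(P-c0)@n;I=g&(abs(D)<.008)&(abs((P-c0)@ey)<.12)&((P-c0)@ex<.06)
for _ in range(3):
    Q=P[I];m=Q.mean(0);n2=np.linalg.svd(Q-m,full_matrices=False)[2][2];n2*=np.sign(n2[2]);I&=abs((P-m)@n2)<.003
print("plane",len(Q),m,n2,"tilt",np.degrees(np.arccos(n2[2])),"yaw",np.degrees(np.arctan2(-n2[1],-n2[0])),"old offset",(m-c0)@n)
ey=np.cross([0,0,1],-n2*[1,1,0]);ey/=np.linalg.norm(ey);ex=np.cross(ey,n2)
o=c0-((c0-m)@n2)*n2
np.savez("face1.npz",o=o,n=n2,ex=ex,ey=ey)
K=np.array(c["intrinsics"]);T=np.array(c["cam_to_world"])
u,v=np.meshgrid(np.arange(-.17,.17,.0005),np.arange(.12,-.1,-.0005))
W=o+u[...,None]*(-ey)+v[...,None]*ex
C=(W-T[:3,3])@T[:3,:3]
im=cv2.remap(p,(K[0,0]*C[...,0]/-C[...,2]+K[0,2]).astype(np.float32),(K[1,1]*C[...,1]/C[...,2]+K[1,2]).astype(np.float32),cv2.INTER_CUBIC)
cv2.imwrite("pics/rect1.png",im)
E
```

```text
[-0.919 -0.047  0.525  1.756  0.031  1.436 -0.659] [0.46839814 0.11403485 0.4224891 ]
plane 13848 [0.51774988 0.18479446 0.14572314] [-0.48851639  0.1221734   0.86395914] tilt 30.23593554320026 yaw -14.04113354559279 old offset 0.000849980199639508
```

View pics/rect1.png

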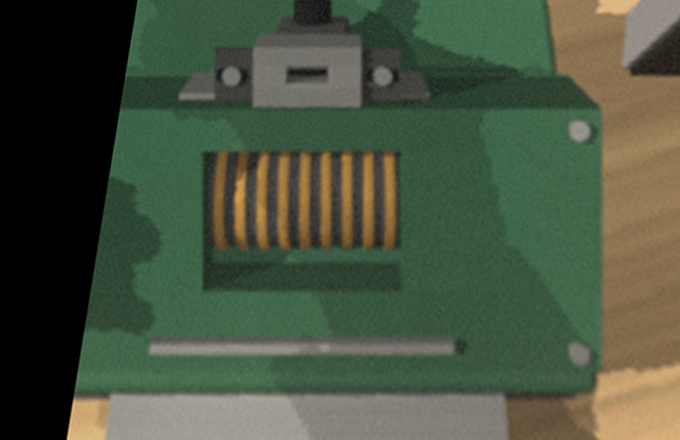

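In the wrist view the slot centre is at (307.5,75), the head is centred on col 306.5, and the opening is centred at (302.5,221). The slot is 73 mm up-slope from the opening (72 expected) and about 2 mm to −y of it. This agrees with the top view to within 2 mm. Next I'll go to the cover.

```bash
python3 - <<'E'
from h import *
plan([.568,-.2155,.24],tool([0,0,-1],[1,.004,0]),10)
E
```

```text
total cm [-29.04  18.17  18.55] deg [ -0.3   0.7 -15.2] | row [-3.117  1.458  1.843] [-0.0005  0.0012 -0.0265] x 10
```

>>> {"name": "apply_moves", "arguments": {
  "motion": [
    [[9.4,-3.3,1.5,0.7,0,0,-0.026],[9.4,-3.3,1.5,0.7,0,0,-0.026],[9.4,-3.3,1.5,0.7,0,0,-0.026],[9.4,-3.3,1.5,1.5,0,0,-0.026],[9.4,-3.3,1.5,2,0,0,-0.026],[9.4,-3.3,1.5,2,0,0,-0.026],[9.4,-3.3,1.5,2.5,0,0,-0.026],[9.4,-3.2,1.5,3,0,0,-0.026],[9.4,-3,1.5,3,0,0,-0.026],[9.4,0,0,2,0,0,-0.026]]
  ]
}}

```text
t: 3.35
eef_pos: [0.5645, -0.2017, 0.2395]
orientation: [2.183, 2.248, -0.016]
wrist_force: [-0.1, 0.7, 1.0]
width: 0.0939
```

```bash
python3 - <<'E'
from h import *
print(sense()["joint_positions"].round(3))
c=get_calibration("wrist")
p,d,P,_=cloud("wrist"); np.save("w2.npy",P); cv2.imwrite("pics/w2.png",p)
K=np.array(c["intrinsics"]);T=np.array(c["cam_to_world"])
def rect(z,fn):
    u,v=np.meshgrid(np.arange(-.13,.13,.0005),np.arange(.65,.48,-.0005))
    W=np.stack([v,-.2155-u,0*u+z],-1)
    C=(W-T[:3,3])@T[:3,:3]
    im=cv2.remap(p,(K[0,0]*C[...,0]/-C[...,2]+K[0,2]).astype(np.float32),(K[1,1]*C[...,1]/C[...,2]+K[1,2]).astype(np.float32),cv2.INTER_CUBIC)
    return im
a=rect(.049,0);cv2.imwrite("pics/rect2.png",a)
m=(abs(P[...,2]-.091)<.005)&(abs(P[...,0]-.568)<.05)&(abs(P[...,1]+.2155)<.09)
print("bar",m.sum(),np.median(P[m][:,2]),cv2.minAreaRect(P[m][:,:2].astype(np.float32)))
plan([.568,-.2155,.24],tool([0,0,-1],[1,.004,0]),2)
E
```

```text
[-0.389  0.369  0.797  1.804 -0.282  1.086  0.535]
bar 2125 0.09076895232148408 ((0.5685329437255859, -0.2145373821258545), (0.10889140516519547, 0.016014348715543747), 89.7474365234375)
total cm [-1.63  0.44 -0.31] deg [-0.3  0.7  1.6] | row [-0.813  0.227 -0.159] [-0.0025  0.0058  0.014 ] x 2
```

View pics/rect2.png

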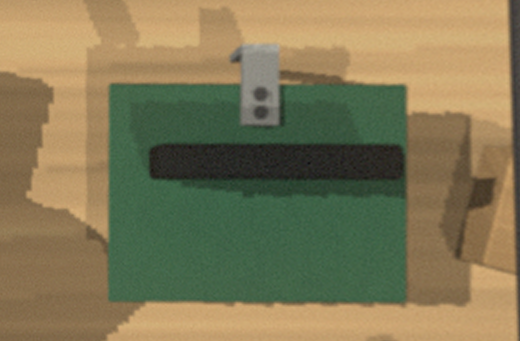

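The wrist view shows the plate at cols 109–406, the bar at about (277,162) and the tongue at col 260. Bar centre is (0.5685, −0.2148) with its top at z 0.091, as expected. Both views agree, so I descend and grip.

>>> {"name": "apply_moves", "arguments": {
  "motion": [
    [[9.4,-0.7,0.2,1,0,0.012,0.014],[9.4,-0.7,0.2,2,0,0,0.014],[9.4,0,0,2.5,0,0,0],[9.4,0,0,2.5,0,0,0],[9.4,0,0,2,0,0,0],[9.4,0,0,1,0,0,0],[9.4,0,0,0,0,0,0]]
  ]
}}

```text
t: 4.1
eef_pos: [0.5696, -0.2072, 0.1238]
orientation: [-2.206, -2.227, 0.006]
wrist_force: [0.6, -0.2, 0.1]
width: 0.0943
```

```bash
python3 - <<'E'
from h import *
plan([.5685,-.2148,.0835],tool([0,0,-1],[1,0,0]),2)
E
```

```text
total cm [-0.77 -0.09  4.03] deg [-0.4 -0.1  0.6] | row [-0.382 -0.046  2.015] [-0.0038 -0.0013  0.0048] x 2
```

>>> {"name": "apply_moves", "arguments": {
  "motion": [
    [[9.4,-0.6,-0.1,0,-0.007,0,0.01],[9.4,-0.4,0,1.5,0,0,0],[9.4,0,0,1.5,0,0,0],[9.4,0,0,1.3,0,0,0],[9.4,0,0,0,0,0,0],[9.4,0,0,0,0,0,0]]
  ]
}}

```text
t: 4.7
eef_pos: [0.5703, -0.2177, 0.08]
orientation: [2.222, 2.22, 0.006]
wrist_force: [0.3, -0.2, 0.2]
width: 0.0941
```

```bash
python3 - <<'E'
from h import *
plan([.5685,-.2148,.0835],tool([0,0,-1],[1,0,0]),2)
E
```

```text
total cm [ 0.29 -0.18 -0.35] deg [ 0.2 -0.1 -0. ] | row [ 0.146 -0.089 -0.176] [ 0.0017 -0.0012 -0.0003] x 2
```

>>> {"name": "apply_moves", "arguments": {
  "motion": [
    [[9.4,0.3,-0.2,-0.3,0.003,0,0],[9.4,0,0,0,0,0,0],[9.4,0,0,0,0,0,0]]
  ]
}}

```text
t: 5.0
eef_pos: [0.5684, -0.2145, 0.0839]
orientation: [-2.221, -2.22, -0.003]
wrist_force: [-0.7, 0.8, 0.3]
width: 0.0942
```

>>> {"name": "apply_moves", "arguments": {
  "motion": [
    [[0,0,0,0,0,0,0],[0,0,0,0,0,0,0],[0,0,0,0,0,0,0],[0,0,0,0,0,0,0],[0,0,0,0,0,0,0],[0,0,0,0,0,0,0],[0,0,0,0,0,0,0],[0,0,0,0,0,0,0]]
  ],
  "grip_force": 30
}}

```text
t: 5.8
eef_pos: [0.5689, -0.2144, 0.0847]
orientation: [-2.222, -2.221, -0.005]
wrist_force: [0.3, 0.6, 0.1]
width: 0.0331
```

>>> {"name": "apply_moves", "arguments": {
  "motion": [
    [[0,0,0,0,0,0,0],[0,0,0,0,0,0,0],[0,0,0,0,0,0,0],[0,0,0,0,0,0,0],[0,0,0,0,0,0,0]]
  ],
  "grip_force": 45
}}

```text
t: 6.3
eef_pos: [0.5688, -0.2145, 0.0846]
orientation: [-2.222, -2.221, -0.005]
wrist_force: [0.2, -0.3, 0.4]
width: 0.0155
```

>>> {"name": "apply_moves", "arguments": {
  "motion": [
    [[0,0,0,-1,0,0,0],[0,0,0,-2,0,0,0],[0,0,0,-3,0,0,0],[0,0,0,-3,0,0,0],[0,0,0,-3,0,0,0],[0,0,0,-3,0,0,0],[0,0,0,-3,0,0,0],[0,0,0,-3,0,0,0],[0,0,0,0,0,0,0],[0,0,0,0,0,0,0]]
  ]
}}

```text
t: 7.3
eef_pos: [0.564, -0.2145, 0.3033]
orientation: [-2.219, -2.213, 0.003]
wrist_force: [0.1, 0.3, -7.3]
width: 0.0156
```

Lifted (wrist load 7.3 N, about 0.74 kg, opening 15.5 mm). Next I compute the approach pose with the tongue 20 mm above the slot.

```bash
cat >> h.py <<'E'
def face():
    f=np.load("face1.npz");o=f["o"];yaw=np.radians(-14.02);t=np.radians(30.1)
    ex=np.array([np.cos(yaw)*np.cos(t),np.sin(yaw)*np.cos(t),np.sin(t)]);ey=np.array([-np.sin(yaw),np.cos(yaw),0]);n=np.cross(ex,ey)
    S=o+.0825*f["ex"]+.0165*f["ey"]
    return S,ex,ey,n
def target(h,dx=0,dy=0):   # TCP with the cover h above flush
    S,ex,ey,n=face()
    return S-.057*ex+.0396*n+h*n+dx*ex+dy*ey, tool(-n,ex)
def where(s=None):
    s=s or sense();p,_=target(0);S,ex,ey,n=face();d=np.array(s["eef_pos"])-p
    rr=(target(0)[1].inv()*R.from_rotvec(s["orientation"])).as_rotvec()
    f=np.array(s["wrist_force"])
    print("t %.2f"%s["t"],"off x,y,h mm",np.round([d@ex*1e3,d@ey*1e3,d@n*1e3],2),"rot deg(tool)",np.round(np.degrees(rr),2),"F x,y,n",np.round([f@ex,f@ey,f@n],1),"w",round(float(s["width"]),4))
E
python3 - <<'E'
from h import *
S,ex,ey,n=face();print("slot",S,"n",n);where()
p,Rt=target(.044);print(p, target(0)[0])
plan(p+[-.02,0,.06],Rt,14)
E
```

```text
slot [0.58898042 0.1791794  0.18679371] n [-0.48657134  0.12149628  0.86515142]
t 7.30 off x,y,h mm [ 176.98 -387.99   25.49] rot deg(tool) [ 30.37   3.82 -13.49] F x,y,n [-3.6  0.4 -6.3] w 0.0156
[0.50045842 0.20128323 0.23053426] [0.52186756 0.1959374  0.1924676 ]
total cm [41.55 -8.46  1.5 ] deg [-30.4  -3.8  13.5] | row [ 2.891 -0.936 -0.16 ] [-0.0379 -0.0048  0.0168] x 14
```

>>> {"name": "apply_moves", "arguments": {
  "motion": [
    [[0,2,-0.7,-1,-0.038,-0.005,0.017],[0,3,-1,-1,-0.038,-0.005,0.017],[0,3,-1,-0.5,-0.038,-0.005,0.017],[0,3,-1,-0.2,-0.038,-0.005,0.017],[0,3,-1,-0.2,-0.038,-0.005,0.017],[0,3,-1,-0.2,-0.038,-0.005,0.017],[0,3,-1,-0.2,-0.038,-0.005,0.017],[0,3,-1,-0.2,-0.038,-0.005,0.017],[0,3,-1,-0.2,-0.038,-0.005,0.017],[0,3,-1,-0.2,-0.038,-0.005,0.017]]
  ]
}}

```text
t: 8.3
eef_pos: [0.48, 0.0889, 0.308]
orientation: [2.174, 1.805, 0.318]
wrist_force: [2.0, 0.7, -6.6]
width: 0.0157
```

```bash
python3 - <<'E'
from h import *
where();print(sense()["joint_positions"].round(3))
p,Rt=target(.044);plan(p+[-.02,0,.06],Rt,6)
E
```

```text
t 8.30 off x,y,h mm [  45.27 -114.    107.33] rot deg(tool) [ 8.78  0.42 -3.37] F x,y,n [-1.8  1.2 -6.6] w 0.0157
[-0.896 -0.179  0.359  2.156  0.405  0.919 -0.929]
total cm [11.08 -2.48  0.69] deg [-8.8 -0.4  3.4] | row [ 1.837 -0.466  0.081] [-0.0256 -0.0012  0.0098] x 6
```

>>> {"name": "apply_moves", "arguments": {
  "motion": [
    [[0,2,-0.5,0.1,-0.026,-0.001,0.01],[0,2,-0.5,0.1,-0.026,-0.001,0.01],[0,2,-0.5,0.1,-0.026,-0.001,0.01],[0,2,-0.5,0.1,-0.026,-0.001,0.01],[0,1.5,-0.5,0.1,-0.026,-0.001,0.01],[0,1.5,-0.3,0.1,-0.02,-0.001,0.01],[0,0,0,0,0,0,0],[0,0,0,0,0,0,0]]
  ]
}}

```text
t: 9.1
eef_pos: [0.4704, 0.2052, 0.2744]
orientation: [2.12, 1.67, 0.424]
wrist_force: [0.4, -0.2, -5.8]
width: 0.0157
```

```bash
python3 - <<'E'
from h import *
where();print(sense()["joint_positions"].round(3))
p,Rt=target(.044);plan(p,Rt,5)
E
```

```text
t 9.10 off x,y,h mm [-4.06 -3.47 97.1 ] rot deg(tool) [ 0.68 -0.49 -0.62] F x,y,n [-2.6 -0.1 -5.3] w 0.0157
[-0.981 -0.056  0.133  2.191  0.627  0.865 -1.465]
total cm [0.39 0.47 5.3 ] deg [-0.7  0.5  0.6] | row [0.074 0.089 1.061] [-0.0024  0.0017  0.0021] x 5
```

>>> {"name": "apply_moves", "arguments": {
  "motion": [
    [[0,0.3,0.3,0.5,-0.012,0.008,0.01],[0,0.1,0.1,1.2,0,0,0],[0,0,0,1.2,0,0,0],[0,0,0,1.2,0,0,0],[0,0,0,1,0,0,0],[0,0,0,0,0,0,0],[0,0,0,0,0,0,0]]
  ]
}}

```text
t: 9.8
eef_pos: [0.5012, 0.1972, 0.2283]
orientation: [2.127, 1.652, 0.444]
wrist_force: [0.2, -0.9, -5.8]
width: 0.0156
```

```bash
python3 - <<'E'
from h import *
where()
p,d,P,c=cloud("wrist");cv2.imwrite("pics/w3.png",p);np.save("w3.npy",P)
where()
E
```

```text
t 9.80 off x,y,h mm [ 0.33 -3.79 41.24] rot deg(tool) [ 0.03 -0.13  0.28] F x,y,n [-2.5 -0.8 -5.2] w 0.0156
t 9.85 off x,y,h mm [ 0.33 -3.78 41.33] rot deg(tool) [ 0.03 -0.13  0.29] F x,y,n [-2.4 -0.  -4.8] w 0.0153
```

View pics/w3.png

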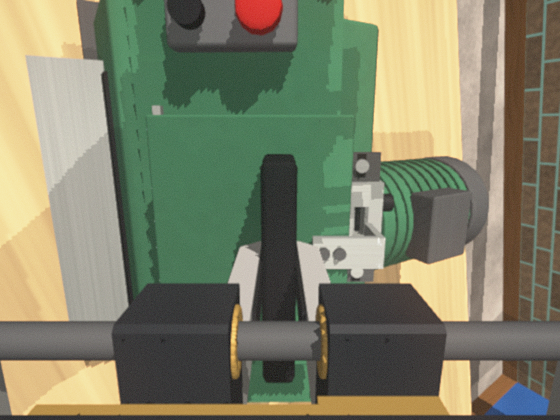

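The wrist view shows the tongue strip at about (350,253), with the dark slot beside it at (360,215). The tool is 3.8 mm off to −y, as the pose also says. I'll check the tongue strip's sideways position by depth.

```bash
python3 - <<'E'
from h import *
P=np.load("w3.npy");p=cv2.imread("pics/w3.png");S,ex,ey,n=face();F=(P-S)@np.stack([ex,ey,n],1)*1e3
hsv=cv2.cvtColor(p,cv2.COLOR_BGR2HSV)
m=(hsv[...,1]<60)&(hsv[...,2]>120)
m[:230]=m[285:]=False;m[:,:312]=m[:,392:]=False
q=F[m];print(m.sum(),np.percentile(q,[2,10,50,90,98],axis=0).round(1))
k=m&(F[...,2]>35);q=F[k];print("strip",k.sum(),np.percentile(q,[2,10,50,90,98],axis=0).round(1))
# slot: dark pixels on head
k=(F[...,2]>-3)&(F[...,2]<4);k[:170]=k[245:]=False;k[:,:340]=k[:,395:]=False
q=F[k&m|k];print("head",k.sum(),np.percentile(q,[2,50,98],axis=0).round(1))
d=(hsv[...,2]<70);d[:195]=d[240:]=False;d[:,:345]=d[:,378:]=False;v,u=np.where(d);print("dark px",len(v),u.min(),u.max(),v.min(),v.max(),np.median(u))
E
```

```text
2810 [[nan nan nan]
 [nan nan nan]
 [nan nan nan]
 [nan nan nan]
 [nan nan nan]]
strip 2538 [[-42.5 -13.7  44.7]
 [-39.5 -11.5  47.9]
 [-19.1  -0.2  49.4]
 [ -1.9   5.9  95.2]
 [  1.    6.3 108.2]]
head 1305 [[-7.7 -7.8 -2.5]
 [ 3.9 14.3 -0.5]
 [13.5 33.9  1. ]]
dark px 103 355 360 208 229 357.0
```

```bash
python3 - <<'E'
from h import *
P=np.load("w3.npy");p=cv2.imread("pics/w3.png");S,ex,ey,n=face();F=np.nan_to_num((P-S)@np.stack([ex,ey,n],1)*1e3)
k=(abs(F[...,2]-49)<4)&(F[...,0]>-12)&(F[...,0]<6)&(abs(F[...,1])<25)
q=F[k];print("strip",k.sum(),np.percentile(q,[1,5,50,95,99],axis=0).round(1))
k=(abs(F[...,2])<2)&(F[...,0]>-14)&(F[...,0]<14)&(F[...,1]>0)&(F[...,1]<45)
print("head h",np.histogram(F[...,2][(F[...,0]>-14)&(F[...,0]<14)&(F[...,1]>5)&(F[...,1]<45)],np.arange(-8,8)))
q=F[k];print("head",k.sum(),np.percentile(q,[1,50,95,99],axis=0).round(1))
c=get_calibration("wrist");K=c["intrinsics"];T=c["cam_to_world"]
u,v=np.meshgrid(np.arange(-.04,.04,.00015),np.arange(.03,-.03,-.00015))
W=S+u[...,None]*(-ey)+v[...,None]*ex;C=(W-T[:3,3])@T[:3,:3]
im=cv2.remap(p,(K[0,0]*C[...,0]/-C[...,2]+K[0,2]).astype(np.float32),(K[1,1]*C[...,1]/C[...,2]+K[1,2]).astype(np.float32),cv2.INTER_CUBIC)
cv2.imwrite("pics/slot3.png",im);print(im.shape)
E
```

```text
strip 811 [[-11.9 -13.7  45.6]
 [-11.3 -13.   47.7]
 [ -5.1  -3.9  49.2]
 [  1.1   4.1  50.2]
 [  1.7   4.5  50.6]]
head h (array([  1,   8,  81, 325, 176,  82, 257, 507, 267,  15,   0,   0,   0,
         0,   0]), array([-8, -7, -6, -5, -4, -3, -2, -1,  0,  1,  2,  3,  4,  5,  6,  7]))
head 1193 [[-7.8  0.3 -1.9]
 [ 3.3 16.9 -0.5]
 [12.9 38.1  0.7]
 [13.7 41.4  1.1]]
(400, 534, 3)
```

View pics/slot3.png

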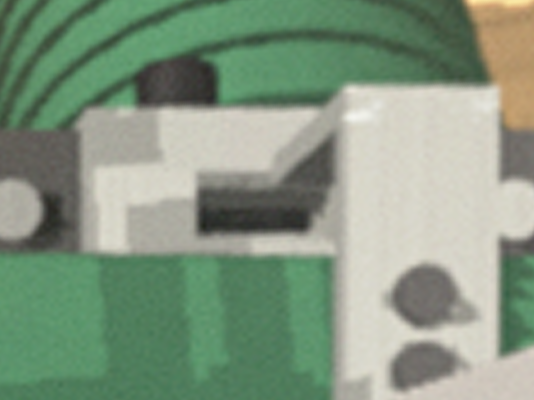

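The slot crop shows the slot's left edge at col 197 (y = +10.5) and its rows 173–235 (centre x about −0.6). The tongue spans y −13.7 to +4.5, so its centre is −4.6 mm and it must shift +4.5 mm in y. I'll shift and go down in small steps.

>>> {"name": "apply_moves", "arguments": {
  "motion": [
    [[0,0.45,0,0.5,0,0.002,-0.005],[0,0,0,0.3,0,0,0],[0,0,0,0.3,0,0,0],[0,0,0,0,0,0,0],[0,0,0,0,0,0,0]]
  ]
}}

```text
t: 10.35
eef_pos: [0.5082, 0.2014, 0.2192]
orientation: [2.122, 1.659, 0.448]
wrist_force: [0.1, -0.0, -6.9]
width: 0.0153
```

```bash
python3 -c "
from h import *
where()"
```

```text
t 10.35 off x,y,h mm [ 0.81  2.02 30.44] rot deg(tool) [-0.02  0.13 -0.02] F x,y,n [-3.4 -0.  -6. ] w 0.0153
```

>>> {"name": "apply_moves", "arguments": {
  "motion": [
    [[0,-0.12,-0.07,0.2,0,-0.002,0],[0,0,0,0.1,0,0,0],[0,0,0,0,0,0,0],[0,0,0,0,0,0,0],[0,0,0,0,0,0,0]]
  ]
}}

```text
t: 10.85
eef_pos: [0.5088, 0.2, 0.2162]
orientation: [2.122, 1.658, 0.446]
wrist_force: [0.3, 0.4, -5.0]
width: 0.0156
```

```bash
python3 -c "
from h import *
where()"
```

```text
t 10.85 off x,y,h mm [ 0.1   0.75 27.41] rot deg(tool) [-0.03  0.02 -0.01] F x,y,n [-2.4  0.5 -4.4] w 0.0156
```

Exactly on target. Feeling down in 1–2 mm steps.

>>> {"name": "apply_moves", "arguments": {
  "motion": [
    [[0,0,0,0.15,0,0,0],[0,0,0,0.15,0,0,0],[0,0,0,0.1,0,0,0],[0,0,0,0,0,0,0],[0,0,0,0,0,0,0]]
  ]
}}

```text
t: 11.35
eef_pos: [0.5109, 0.1995, 0.2125]
orientation: [2.122, 1.658, 0.447]
wrist_force: [0.1, -0.5, -6.1]
width: 0.0157
```

```bash
python3 -c "
from h import *
where()"
```

```text
t 11.35 off x,y,h mm [ 0.13  0.83 23.07] rot deg(tool) [-0.03  0.03 -0.01] F x,y,n [-2.8 -0.5 -5.4] w 0.0157
```

>>> {"name": "apply_moves", "arguments": {
  "motion": [
    [[0,0,0,0.15,0,0,0],[0,0,0,0.1,0,0,0],[0,0,0,0,0,0,0],[0,0,0,0,0,0,0]]
  ]
}}

```text
t: 11.75
eef_pos: [0.5123, 0.1992, 0.2101]
orientation: [2.122, 1.658, 0.446]
wrist_force: [0.3, -0.3, -6.3]
width: 0.0156
```

```bash
python3 -c "
from h import *
where()"
```

```text
t 11.75 off x,y,h mm [ 0.09  0.81 20.32] rot deg(tool) [-0.03  0.02 -0.02] F x,y,n [-2.9 -0.2 -5.6] w 0.0156
```

No contact at h = 20 (the tip should be about 3.7 mm below the mouth), so it appears to be in the slot. Continuing.

>>> {"name": "apply_moves", "arguments": {
  "motion": [
    [[0,0,0,0.15,0,0,0],[0,0,0,0.15,0,0,0],[0,0,0,0.1,0,0,0],[0,0,0,0,0,0,0]]
  ]
}}

```text
t: 12.15
eef_pos: [0.5144, 0.1987, 0.2064]
orientation: [2.122, 1.658, 0.447]
wrist_force: [0.0, 0.6, -6.3]
width: 0.0156
```

```bash
python3 -c "
from h import *
where()"
```

```text
t 12.15 off x,y,h mm [ 0.16  0.89 16.01] rot deg(tool) [-0.04  0.03 -0.02] F x,y,n [-3.2  0.6 -5.4] w 0.0156
```

>>> {"name": "apply_moves", "arguments": {
  "motion": [
    [[0,0,0,0.15,0,0,0],[0,0,0,0.1,0,0,0],[0,0,0,0,0,0,0]]
  ]
}}

```text
t: 12.45
eef_pos: [0.5157, 0.1984, 0.204]
orientation: [2.122, 1.658, 0.447]
wrist_force: [0.3, -0.2, -6.1]
width: 0.0155
```

```bash
python3 -c "
from h import *
where()"
```

```text
t 12.45 off x,y,h mm [ 0.14  0.86 13.26] rot deg(tool) [-0.03  0.03 -0.02] F x,y,n [-2.7 -0.1 -5.5] w 0.0155
```

Deep in the slot with no side load. Now I press against the cam.

>>> {"name": "apply_moves", "arguments": {
  "motion": [
    [[0,0,0,0.15,0,0,0],[0,0,0,0.15,0,0,0],[0,0,0,0.1,0,0,0],[0,0,0,0,0,0,0]]
  ]
}}

```text
t: 12.85
eef_pos: [0.5177, 0.1982, 0.2004]
orientation: [2.121, 1.658, 0.447]
wrist_force: [-2.0, 0.8, -1.9]
width: 0.0159
```

```bash
python3 -c "
from h import *
where()"
```

```text
t 12.85 off x,y,h mm [0.01 1.14 9.21] rot deg(tool) [-0.04  0.05 -0.03] F x,y,n [-2.8  0.3 -0.6] w 0.0159
```

>>> {"name": "apply_moves", "arguments": {
  "motion": [
    [[0,0,0,0.15,0,0,0],[0,0,0,0.15,0,0,0],[0,0,0,0.1,0,0,0],[0,0,0,0,0,0,0]]
  ]
}}

```text
t: 13.25
eef_pos: [0.5197, 0.1976, 0.1968]
orientation: [2.121, 1.658, 0.447]
wrist_force: [-3.7, -0.3, -0.9]
width: 0.0158
```

```bash
python3 -c "
from h import *
where()"
```

```text
t 13.25 off x,y,h mm [0.01 1.14 5.  ] rot deg(tool) [-0.04  0.06 -0.03] F x,y,n [-3.5 -1.2  1. ] w 0.0158
```

The cam is moving (about 6 N more along the normal, as expected). Continuing to flush.

>>> {"name": "apply_moves", "arguments": {
  "motion": [
    [[0,0,0,0.15,0,0,0],[0,0,0,0.1,0,0,0],[0,0,0,0,0,0,0]]
  ]
}}

```text
t: 13.55
eef_pos: [0.521, 0.1974, 0.1944]
orientation: [2.121, 1.658, 0.447]
wrist_force: [-4.1, 0.1, -1.8]
width: 0.0156
```

```bash
python3 -c "
from h import *
where()"
```

```text
t 13.55 off x,y,h mm [-0.01  1.18  2.28] rot deg(tool) [-0.04  0.06 -0.03] F x,y,n [-4.4 -0.9  0.5] w 0.0156
```

>>> {"name": "apply_moves", "arguments": {
  "motion": [
    [[0,0,0,0.1,0,0,0],[0,0,0,0.05,0,0,0],[0,0,0,0,0,0,0]]
  ]
}}

```text
t: 13.85
eef_pos: [0.5218, 0.1971, 0.193]
orientation: [2.121, 1.658, 0.447]
wrist_force: [-4.8, 0.1, -2.4]
width: 0.0157
```

```bash
python3 -c "
from h import *
where()"
```

```text
t 13.85 off x,y,h mm [-0.01  1.14  0.61] rot deg(tool) [-0.04  0.05 -0.03] F x,y,n [-5.3 -1.1  0.3] w 0.0157
```

>>> {"name": "apply_moves", "arguments": {
  "motion": [
    [[0,0,0,0.08,0,0,0],[0,0,0,0,0,0,0],[0,0,0,0,0,0,0]]
  ]
}}

```text
t: 14.15
eef_pos: [0.5223, 0.1969, 0.1924]
orientation: [2.122, 1.658, 0.447]
wrist_force: [-4.3, -0.3, -0.7]
width: 0.0157
```

```bash
python3 -c "
from h import *
where()"
```

```text
t 14.15 off x,y,h mm [ 0.16  1.09 -0.17] rot deg(tool) [-0.05  0.05 -0.01] F x,y,n [-3.9 -1.3  1.4] w 0.0157
```

>>> {"name": "apply_moves", "arguments": {
  "motion": [
    [[0,0,0,0.08,0,0,0],[0,0,0,0,0,0,0],[0,0,0,0,0,0,0]]
  ]
}}

```text
t: 14.45
eef_pos: [0.5224, 0.1969, 0.1924]
orientation: [2.122, 1.657, 0.448]
wrist_force: [-1.8, 0.2, -4.0]
width: 0.0157
```

```bash
python3 -c "
from h import *
where()"
```

```text
t 14.45 off x,y,h mm [ 0.21  1.06 -0.25] rot deg(tool) [-0.06  0.06  0.02] F x,y,n [-3.6 -0.3 -2.5] w 0.0157
```

It stopped at h ≈ −0.2, and the force relaxes in the idle rows. I'll hold the press with repeated small rows to confirm the stop.

>>> {"name": "apply_moves", "arguments": {
  "motion": [
    [[0,0,0,0.1,0,0,0],[0,0,0,0.1,0,0,0],[0,0,0,0.1,0,0,0]]
  ]
}}

```text
t: 14.75
eef_pos: [0.5226, 0.1969, 0.1922]
orientation: [2.122, 1.656, 0.448]
wrist_force: [-32.8, -4.7, 31.8]
width: 0.0153
```

```bash
python3 -c "
from h import *
where()"
```

```text
t 14.75 off x,y,h mm [ 0.27  1.13 -0.48] rot deg(tool) [-0.11  0.05  0.08] F x,y,n [-10.6 -12.5  42.9] w 0.0153
```

>>> {"name": "apply_moves", "arguments": {
  "motion": [
    [[0,0,0,0.2,0,0,0],[0,0,0,0.2,0,0,0],[0,0,0,0.2,0,0,0]]
  ]
}}

```text
t: 15.05
eef_pos: [0.5237, 0.1982, 0.191]
orientation: [2.122, 1.656, 0.453]
wrist_force: [-42.7, -4.0, 45.5]
width: 0.0155
```

```bash
python3 -c "
from h import *
where()
p,d,P,c=cloud('wrist');cv2.imwrite('pics/w4.png',p);S,ex,ey,n=face();F=np.nan_to_num((P-S)@np.stack([ex,ey,n],1)*1e3)
h=cv2.cvtColor(p,cv2.COLOR_BGR2HSV);g=(h[...,0]>50)&(h[...,0]<95)&(h[...,1]>80)
X,Y,Z=F[...,0],F[...,1],F[...,2]
for nm,k in(('plate',g&(X>-120)&(X<-24)&(Y>15)&(Y<70)&(abs(Z)<12)),('face',g&(X>-120)&(X<-24)&(Y>80)&(Y<98)&(abs(Z)<12))):
    q=F[k];A=np.c_[q[:,:2],np.ones(len(q))];s=np.linalg.lstsq(A,q[:,2],rcond=None)[0];print(nm,len(q),np.median(q[:,2]).round(2),'slopes deg',np.degrees(s[:2]).round(2))
"
```

```text
t 15.05 off x,y,h mm [ 0.28  2.65 -1.92] rot deg(tool) [-0.2   0.22  0.12] F x,y,n [-12.2 -14.2  59.6] w 0.0155
plate 15350 3.77 slopes deg [-0.11  0.03]
face 6564 -0.22 slopes deg [-0.08 -0.02]
```

The stop is firm and the plate's top is 3.99 mm above the face and parallel to it, so the 4 mm plate is flush. Now I relax, open and back straight out.

>>> {"name": "apply_moves", "arguments": {
  "motion": [
    [[0,0,0,-0.05,0,0,0],[0,0,0,0,0,0,0],[5,0,0,0,0,0,0],[5,0,0,0,0,0,0],[5,0,0,0,0,0,0],[5,0,0,0,0,0,0],[5,0,0,0,0,0,0],[5,0,0,0,0,0,0]]
  ]
}}

```text
t: 15.9
eef_pos: [0.5253, 0.1991, 0.1929]
orientation: [2.121, 1.655, 0.458]
wrist_force: [0.7, -0.1, -1.0]
width: 0.0501
```

```bash
python3 -c "
from h import *
where()"
```

```text
t 15.90 off x,y,h mm [ 2.37  3.92 -0.92] rot deg(tool) [-0.35  0.37  0.16] F x,y,n [ 0.1  0.1 -1.2] w 0.0501
```

>>> {"name": "apply_moves", "arguments": {
  "motion": [
    [[5,0,0,-0.5,0,0,0],[5,0,0,-1,0,0,0],[5,0,0,-2,0,0,0],[5,0,0,-2,0,0,0],[5,0,0,-2,0,0,0],[5,0,0,-2,0,0,0],[5,0,0,-1,0,0,0],[5,0,0,0,0,0,0],[5,0,0,0,0,0,0]]
  ]
}}

```text
t: 16.8
eef_pos: [0.4691, 0.2121, 0.2902]
orientation: [2.122, 1.657, 0.46]
wrist_force: [0.2, 0.5, -0.1]
width: 0.0503
```

```bash
python3 -c "
from h import *
where()
p,d,P,c=cloud('wrist');cv2.imwrite('pics/w5.png',p);S,ex,ey,n=face();F=np.nan_to_num((P-S)@np.stack([ex,ey,n],1)*1e3)
h=cv2.cvtColor(p,cv2.COLOR_BGR2HSV);g=(h[...,0]>50)&(h[...,0]<95)&(h[...,1]>80)
X,Y,Z=F[...,0],F[...,1],F[...,2]
for nm,k in(('plate',g&(X>-120)&(X<-24)&(Y>-60)&(Y<70)&(Z<12)&(Z>1.5)),('face',g&(X>-120)&(X<-24)&(Y>80)&(Y<98)&(abs(Z)<12))):
    q=F[k];A=np.c_[q[:,:2],np.ones(len(q))];s=np.linalg.lstsq(A,q[:,2],rcond=None)[0];print(nm,len(q),np.median(q[:,2]).round(2),'slopes deg',np.degrees(s[:2]).round(2))
k=g&(abs(Z-3.8)<1.2)&(abs(Y)<90)&(X<0)&(X>-140);k=cv2.morphologyEx(k.astype(np.uint8),1*2,np.ones((5,5)))>0
print('plate x,y range',np.percentile(F[k][:,:2],[.5,99.5],axis=0).round(1))
p,d,T,c=cloud('top');q=cv2.imread('pics/top0.png');df=cv2.absdiff(p,q).max(2)
print('lug/spanner diff',(df[135:172,295:370]>40).sum(),(df[243:275,300:378]>40).sum());cv2.imwrite('pics/top1.png',p)
k=np.hstack([cv2.resize(cv2.imread('pics/w5.png'),(400,300)),cv2.resize(p,(400,300))]);cv2.imwrite('pics/fin.png',k)
"
```

```text
t 16.80 off x,y,h mm [  1.32   2.89 112.18] rot deg(tool) [-0.3   0.49  0.15] F x,y,n [ 0.1  0.5 -0.2] w 0.0503
plate 11909 3.84 slopes deg [-0.05  0.01]
face 2406 -0.19 slopes deg [-0.1  -0.01]
plate x,y range [[-126.4  -71. ]
 [ -19.3   75.3]]
lug/spanner diff 0 275
```

View pics/fin.png

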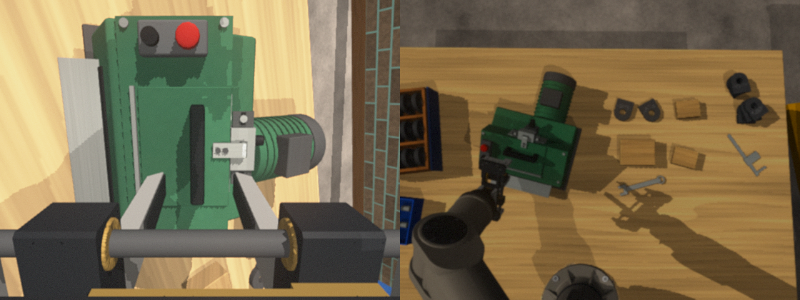

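The final view shows the cover flat on the slope with the tongue in the switch. The lugs haven't moved, and the spanner differs only by the arm's shadow. The gripper is clear by about 110 mm.

```bash
python3 -c "
from h import *
print(sign_off(),sense()['t'])"
```

```text
the job is handed in; nothing more can be done
the job is handed in; nothing more can be done
```

I lifted the cover off the timber block and felt the tongue straight into the switch slot. I then pressed until it stopped firmly, let go, backed the gripper out and handed the job in. The clock was at about 17 s of the 70 s allowed.

**Last checks:**
- **Cover:** its top lies 4.0 mm above the face, which is the plate's own thickness, so it is flush. It is parallel to the face within about 0.1°, and its centre is about 1 mm off along the slope. These come from the wrist camera after the gripper backed out.
- **Switch:** I felt the roughly 6 N drag of the cam over about the last 10 mm of travel, then a hard stop. I could not read the cam directly, so "fully made" is inferred from the cover being flush.
- **Gripper:** it is open, and about 110 mm clear.
- **Lugs and spanner:** the lugs show no change in the top picture. The spanner area did show 275 changed pixels; in the picture this looks like the arm's shadow, with the spanner still in place. I did not measure its position separately.

**Press force:** the final press peaked at about 60 N at the wrist in the readings. The job fails at 60 N between cover and switch. Most of this force must have gone into the face, because the plate was already resting on it, but I could not measure the switch's share separately. The handle also slipped about 1.5 mm in the jaws during that press. The checks above came after it, and the cover had not shifted.

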